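Find the printer's flush cover release and press it

ROBOT

A 6-joint arm with a two-finger parallel gripper is mounted at the origin on the work surface. World frame = base frame: x ahead of the robot, y to its left, z up, the work surface at z = 0. Lengths are in m, angles in rad, forces in N, time in s.
With the tool pointing down it reaches from about 0.35 to 0.925 m from the base axis. Payload 6.4 kg.
Tool frame: the origin (TCP) lies midway between the tips of the shut fingers; the grasp point (between the pads) lies env.tcp_to_grasp behind it (env.tcp_to_grasp is the distance from the TCP to the grasp point, in m); z points along the fingers, y is the direction in which the jaws open and shut (so a half turn about z gives the same grasp; the last joint's range is limited). The gripper opens to 94 mm and grips with 3 to 60 N. Pads are 16 mm wide; open, the fingers measure 119 mm over their backs; the gripper's body (75 mm by 177 mm) begins 78 mm behind the grasp point.
Start: joints at [1.076, 0.245, 1.558, -0, 1.339, -0.174], TCP at [0.205, 0.617, 0.205] pointing down, gripper open.
Joint ranges: [-3.13, 3.13], [-1.02, 2.26], [0.13, 2.54], [-0.95, 4.09], [0.21, 2.88], [-2.74, 2.74]. Speed limits (rad/s): [2.57, 2.57, 3.14, 3.14, 3.14, 3.14].

INTERFACE

Orientations are given as a unit quaternion [x, y, z, w].
In Python, from rig import sensors, get_image, ticket, outline_of, pinpoint, env gives the robot as it stands.
- The arm moves only by the tool drive_tool, never from a script. Its argument "motion" is a list of rows, each an object with "slide": the shift along the world's x, y, z in cm, a list of three; "delta_rot": the turn, a rotation vector about the world's x, y, z in rad, a list of three; "grip": the gripper command: -1 is fully open, 1 is shut, values between are in proportion. A call has 1 to 8 rows; each row is the pose to reach, as a shift and turn from the pose commanded when the call began; what a row does not reach only later rows make up. A row lasts 1/12 s, in which the tool goes at most 41.7 mm and 7.16 degrees, less where a joint would pass 70% of its speed; a pose out of reach is approached as far as the arm can. A call with a gripper value outside its range is refused whole. The fingers move at their own pace and stop on an object; "newtons" is the grip in N (left out, the last holds). Time passes only in rows, so rows that repeat a pose let the fingers close. It gives the time, the measured TCP pose, the force and the opening at its end, in the units of the state.
- sensors.sense(): the state, without advancing time (a new reading comes with each control period).
- get_image(name): name is "side" or "top"; returns a dict with "frame" (420x560x3 uint8, red, green, blue), "z_map" (420x560 float32, m along the optical axis (not along the pixel's ray), 0 where there is no reading), "vertical_fov" (degrees; the focal length in pixels is half the picture's height over the tangent of half this angle, whatever the lens; pixels are square), "cx", "cy" (the principal point, pixels), "rvec" (rotation vector, rad) and "tvec" (3), from world to camera coordinates, as OpenCV has them. Camera axes: x right, y down, z forward; pixel columns grow to the right and rows downward; lengths in m; the calibration is good to about 2 mm. A picture is of the moment at which its call begins.
- ticket.finish_job(): hands the job in, once; it reports no verdict.
Trained networks look in the newest picture that a camera, given by its name, has taken for a name from the list of things; names that differ only in an ending like _2 or _b are one class to them, and where a whole thing is asked for, a point or a joint stands for the part that bears it (a point fixed in the world has none). Each returns a list of dicts, best first, with "conf" (0 to 1); they miss things now and then, are a little off and sometimes report something else, mostly with a low value. They report only what shows in the picture. A call takes as long as a camera call.
- outline_of(camera, query): "region" (420x560 bool, what is visible of it) and "rect" ([left, top, right, bottom] as shares, 0 to 1, of the picture: columns of its width, rows of its height, round what is visible of it).
- pinpoint(camera, query): "position" ([column, row] as shares, 0 to 1, of the picture: columns of its width, rows of its height: a listed point, or the origin of a listed thing).
The state is a dict: "time": time; "q": joint angles; "qd": joint speeds; "effort": joint torques, N m; "tool_pos": TCP position; "orientation": TCP orientation; "ft_force": force on the tool from outside, world axes, zero at the start; "moment": the same for the moment, N m; "width": opening from 0.0 (shut) to 1.0 (fully open).
Only numpy, scipy, OpenCV 4.12 (cv2) and the standard library are available. Lean on these libraries where they do the work, as an engineer would, in place of code of your own. Each camera call takes 0.05 s, during which the arm holds its last target.

TASK

The label printer on the packing bench has to be opened for a new roll: with closed fingertips feel the flat panel at the rear of its top for the flush release pad, which sits slightly sunk at an unknown place along it, and press the pad fully down so that the label cover comes up ajar by itself, then leave the printer clear. Press no harder than a hand would, keep your hand off the cover and off the small raised round feed button, and leave everything else on the bench where it stands: nothing is picked up or moved.

Things in the scene. Friction and masses are not known exactly. Their poses are not given: they have to be found in the camera images.
- printer: Wide light grey label printer, fixed, 260 mm deep (its x), 340 wide (its y), flat top 150 mm above the table. Origin: centre of its underside; x points from its front (label slot, robot side) to its rear, y to its left, z up. Top: label cover in front, flat panel behind it; a 55 mm wide cheek along the right (-y) side carries the feed button (rear) and a small loose tin (front).
- panel (a point): Centre of the flat panel, on its surface, axes as the printer's. Level, plain light grey, 90 mm along x and 270 mm along y. The release pad is in it, on its lengthwise middle line (x = 0 here), centred at one of five places: y = -108, -54, 0, 54 or 108 mm. The place changes and is not reported: find it by touch (2 mm lower, yielding) or sight. Elsewhere the panel is rigid and smooth.
- release (a joint): Travel of the pad, a light grey 62 x 42 mm oblong (long side along printer x) in a 66 x 46 mm recess, its face 2 mm below the panel: closed fingertips fit in. 0 as found, 0.006 m fully down (8 mm below the panel). A light touch does not move it; it gives at about 5 to 8 N downward, has no return spring and stays where pushed.
- cover (a joint): Angle of the label cover (light grey flap 116 x 264 mm, hinged along its rear edge, 60 mm in front of the panel's middle line): 0 shut, 0.30 rad ajar, front edge 35 mm up. Geared to the pad: it rises 0.05 rad for each mm the pad goes down, and stays there.
- cover_edge (a point): Middle of the cover's free front edge, on its top face; 150 mm above the table when shut, about 185 mm when the catch is fully released.
- feed (a joint): Travel of the round feed button: 0 released, 0.004 m fully pressed (sprung, 4 N).
- feed_top (a point): Top centre of the round feed button, 22 mm across, standing 7 mm proud of the printer's top, in a dark collar, 55 mm to the right of the rightmost possible place of the pad's centre. Not to be pressed.
- tape_mid (a point): Loose roll of clear tape, 90 mm across, 48 mm high, lying flat left of the printer. This point: its centre.
- dish_mid (a point): Loose small round aluminium tin, 40 mm across, 18 mm high, on the printer's right cheek, 145 mm in front of the feed button. This point: its centre.
- polish_mid (a point): Loose jar of polish, 52 mm across, 75 mm high, right of the printer. This point: its centre.
- brush_mid (a point): Loose brush lying behind the printer. This point: near its middle.
- mug_mid (a point): Loose white mug, 80 mm across, 90 mm high, right side of the bench. This point: its centre.
- cleaner_mid (a point): Loose blue bottle, 76 mm across, 200 mm high, left of the bench, beyond the tape. This point: half-way up.
- foam_mid (a point): Loose green block, 120 x 60 x 30 mm, left side of the bench. This point: its centre.

How it is judged:
By the outcome, as a careful person would: the job done as asked, in the order asked, and still so for the second after the job is handed in, with the robot touching nothing.
It also fails if it takes over 48 s, if anything falls off the work surface, if the arm or the gripper's body presses on something with over 40 N, if the wrist force passes 120 N, or if a joint passes its speed limit or range.

## Working session

There is one attempt and no reset: what is moved stays moved. The work goes in short steps, Python scripts to look and compute and a tool call to move; the robot and the scene stay as the last step left them, time stands still between calls to the robot, and variables do not carry over. Pictures are saved under pics/ and viewed, and the job is handed in when it is done.

Besides the shell and the picture viewer there is one more tool, called after "Emit:" as name(argument=value, ...) on one line, values as JSON. drive_tool: Moves the arm, as the interface text tells. Its arguments: {"type":"object","properties":{"motion":{"type":"array"},"newtons":{"type":"number"}},"required":["motion"]}

```bash
mkdir -p pics
cat > h.py <<'E'
import numpy as np, cv2
from rig import sensors, get_image, ticket, outline_of, pinpoint, env
def cam(im):
    f=210/np.tan(np.radians(im["vertical_fov"])/2)
    R=cv2.Rodrigues(np.array(im["rvec"],float))[0]; t=np.array(im["tvec"],float).ravel()
    return f,R,t
def ray(im,u,v):
    f,R,t=cam(im); d=R.T@np.array([(u-im["cx"])/f,(v-im["cy"])/f,1]); return -R.T@t,d
def at_z(im,u,v,z):
    c,d=ray(im,u,v); return c+d*(z-c[2])/d[2]
def world(im,u,v):
    c,d=ray(im,u,v); return c+d*im["z_map"][int(v),int(u)]
def proj(im,p):
    f,R,t=cam(im); q=R@np.asarray(p)+t; return f*q[0]/q[2]+im["cx"],f*q[1]/q[2]+im["cy"]
E
python3 - <<'E'
from h import *
for n in("top","side"):
    im=get_image(n); cv2.imwrite(f"pics/{n}0.png",im["frame"][:,:,::-1])
    print(n,im["vertical_fov"],cam(im)[0],-cam(im)[1].T@cam(im)[2])
    for q in("panel","feed_top","cover_edge","printer","dish_mid","release"):
        r=pinpoint(n,q)
        for d in r[:2]:
            u,v=d["position"][0]*560,d["position"][1]*420
            print(q,round(d["conf"],2),round(u),round(v),world(im,min(u,559),min(v,419)).round(3), at_z(im,u,v,.15).round(3))
print(sensors.sense())
E
```

```text
top 48.52861881493132 465.8719797055722 [ 0.44579498 -0.01465238  1.52908702]
panel 0.88 286 202 [ 0.557 -0.015  0.152] [ 0.557 -0.015  0.15 ]
feed_top 0.57 335 186 [ 0.604 -0.161  0.151] [ 0.604 -0.161  0.15 ]
cover_edge 0.63 297 258 [ 0.39  -0.049  0.151] [ 0.39  -0.049  0.15 ]
printer 0.87 294 222 [ 0.497 -0.039  0.152] [ 0.497 -0.039  0.15 ]
dish_mid 0.7 351 234 [ 0.461 -0.205  0.168] [ 0.461 -0.207  0.15 ]
dish_mid 0.61 292 220 [ 0.503 -0.033  0.147] [ 0.503 -0.033  0.15 ]Traceback (most recent call last):
  File "<stdin>", line 6, in <module>
ValueError: it knows: brush_mid, cleaner_mid, cover_edge, dish_mid, feed_top, foam_mid, mug_mid, panel, polish_mid, printer, tape_mid
```

Run:
```python
from h import *
for n in("top","side"):
    im=get_image(n); fr=im["frame"][:,:,::-1]
    cv2.imwrite(f"pics/{n}1.png",fr)
    np.savez(f"{n}.npz",**{k:im[k] for k in im})
    if n=="side":
      for q in("panel","feed_top","cover_edge","printer","dish_mid"):
        for d in pinpoint(n,q)[:2]:
            u,v=d["position"][0]*560,d["position"][1]*420
            print(q,round(d["conf"],2),round(u),round(v),world(im,min(u,559),min(v,419)).round(3), at_z(im,u,v,.15).round(3))
im=np.load("top.npz"); fr=im["frame"][:,:,::-1]
c=fr[150:290,210:390]; g=cv2.resize(c,None,fx=4,fy=4,interpolation=cv2.INTER_CUBIC)
g=np.clip((g.astype(float)-g.mean())*1.5+128,0,255).astype(np.uint8)
cv2.imwrite("pics/crop.png",g)
print(sensors.sense())
```

```text
panel 0.55 306 202 [ 0.573 -0.018  0.148] [ 0.572 -0.02   0.15 ]
feed_top 0.63 342 238 [ 0.601 -0.17   0.154] [ 0.603 -0.168  0.15 ]
cover_edge 0.66 248 230 [0.409 0.011 0.077] [ 0.392 -0.045  0.15 ]
cover_edge 0.34 351 286 [ 0.582 -0.267  0.076] [ 0.553 -0.304  0.15 ]
printer 0.79 288 250 [ 0.462 -0.146  0.15 ] [ 0.462 -0.146  0.15 ]
dish_mid 0.68 296 264 [ 0.456 -0.203  0.165] [ 0.46  -0.194  0.15 ]
{'time': 0.65, 'q': array([ 1.07590927e+00,  2.45093772e-01,  1.55776156e+00,  6.79900639e-07,
        1.33871221e+00, -1.74193126e-01]), 'qd': array([-1.30226169e-03, -8.18692748e-04,  4.96038640e-04, -2.56790442e-04,
       -6.74282263e-04, -9.47247072e-05]), 'effort': array([-1.36613835e-03, -4.15693259e+01, -3.14757907e+01,  6.84086094e-02,
        2.92631763e-02, -1.19901870e-05]), 'tool_pos': array([0.2049604 , 0.61686675, 0.20547993]), 'orientation': array([1.59660809e-01, 9.87171933e-01, 1.19680741e-05, 3.80991446e-06]), 'ft_force': array([-0.62592927, -1.0321671 , -0.07200888]), 'moment': array([-0.04566014, -0.03016759, -0.00280025]), 'width': 0.9987713283741564}
```

View pics/top0.png

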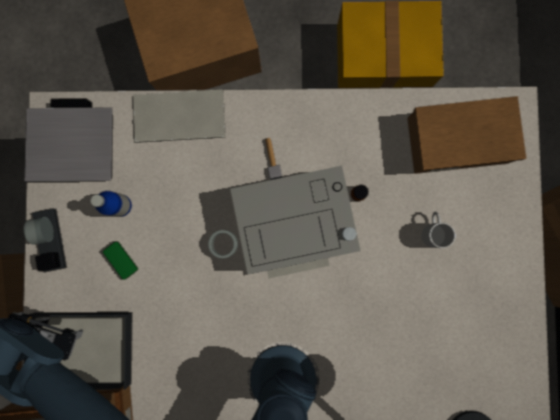

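View pics/crop.png

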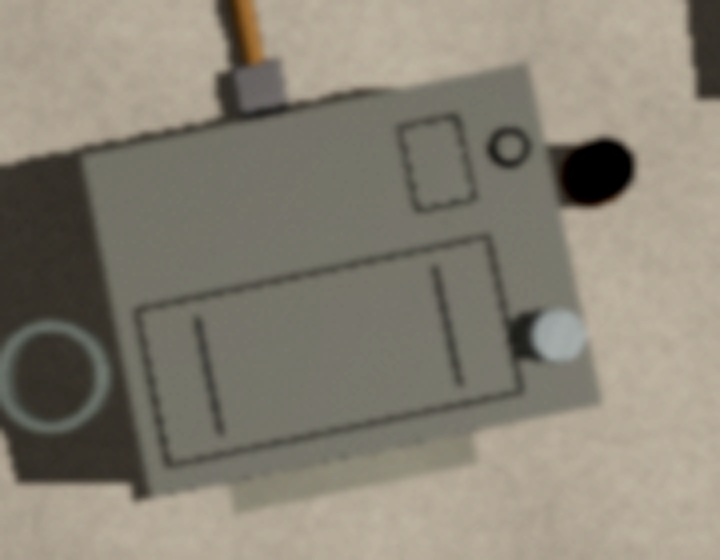

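View pics/side1.png

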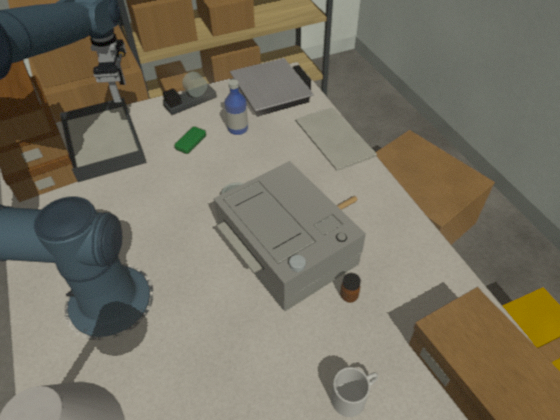

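Run:
```python
from h import *
from scipy.spatial.transform import Rotation as Ro
im=np.load("top.npz"); P=lambda a,b,z=.15: at_z(im,210+(a+.5)/4-.5,150+(b+.5)/4-.5,z)
cor=[P(400,127),P(460,114),P(477,199),P(417,212)]
print("pad corners",np.round(cor,4)); print("sizes",[np.linalg.norm(cor[i]-cor[(i+1)%4]).round(4) for i in range(4)])
c=np.mean(cor,0); 
RR,RL,FR=P(528,64),P(82,155),P(600,402)
print("w,d",np.linalg.norm(RR-RL),np.linalg.norm(RR-FR))
y=(RL-RR)/np.linalg.norm(RL-RR); x=(RR-FR)/np.linalg.norm(RR-FR)
print("yaw",np.arctan2(-y[0],y[1]),np.arctan2(x[1],x[0]))
h=P(510,147,.157); print("pad",c,"feed",h,np.linalg.norm((h-c)[:2]))
s=np.load("side.npz"); 
print("side reproj",proj(s,c),proj(s,h))
f=cv2.resize(s["frame"][180:280,270:390,::-1],None,fx=6,fy=6,interpolation=cv2.INTER_CUBIC); cv2.imwrite("pics/sc.png",f)
q=sensors.sense(); R=Ro.from_quat(q["orientation"]).as_matrix(); print(R.round(3)); print("tcp2grasp",env.tcp_to_grasp)
```

```text
pad corners [[ 0.6175 -0.0865  0.15  ]
 [ 0.6269 -0.1312  0.15  ]
 [ 0.5634 -0.143   0.15  ]
 [ 0.554  -0.0985  0.15  ]]
sizes [np.float64(0.0456), np.float64(0.0646), np.float64(0.0455), np.float64(0.0646)]
w,d 0.33891383181114226 0.25591676814523084
yaw 0.19489015499431925 0.19445534097369496
pad [ 0.59044758 -0.11481484  0.15      ] feed [ 0.60115836 -0.16720627  0.157     ] 0.05347506666519191
side reproj (np.float64(328.03051695624214), np.float64(224.7033752636408)) (np.float64(341.2874381169589), np.float64(236.090247863844))
[[-0.949  0.315  0.   ]
 [ 0.315  0.949  0.   ]
 [-0.     0.    -1.   ]]
tcp2grasp 0.0188
```

View pics/sc.png

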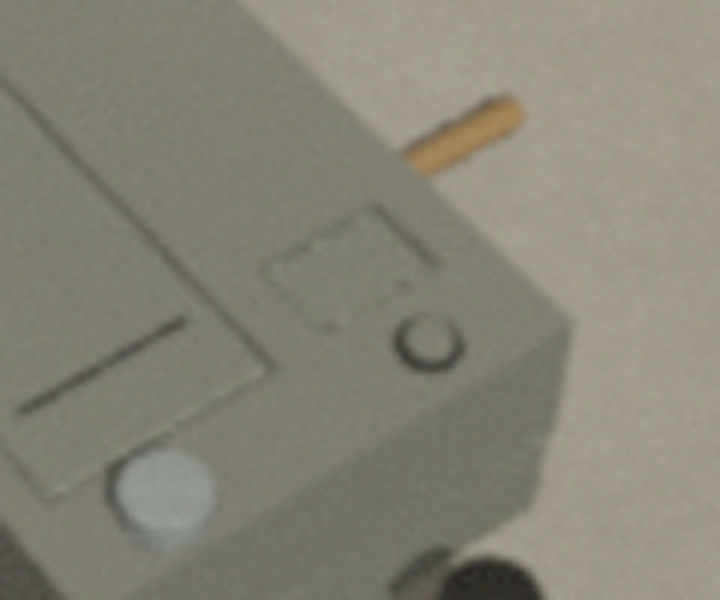

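The pad shows at the rightmost place: about (319, 190) in the top picture and (328, 224) in the side picture. The 65 × 46 mm outline and the 53 mm to the feed button match the sizes given. I'll go above it with the fingers shut.

Emit:
drive_tool(motion=[{"slide": [0,0,3],"delta_rot": [0,0,-0.05],"grip": 1},{"slide": [1.5,-3,5.5],"delta_rot": [0,0,-0.1],"grip": 1},{"slide": [3,-6,5.5],"delta_rot": [0,0,-0.15],"grip": 1},{"slide": [4.5,-9,5.5],"delta_rot": [0,0,-0.2],"grip": 1},{"slide": [6,-12,5.5],"delta_rot": [0,0,-0.25],"grip": 1},{"slide": [7.5,-15,5.5],"delta_rot": [0,0,-0.3],"grip": 1},{"slide": [9,-18,5.5],"delta_rot": [0,0,-0.35],"grip": 1},{"slide": [10.5,-21,5.5],"delta_rot": [0,0,-0.4],"grip": 1}], newtons=20)

```text
time: 1.32
tool_pos: [0.3103, 0.4054, 0.2606]
orientation: [0.354, 0.935, 0.0, 0.0]
ft_force: [-0.6, -0.5, -0.6]
width: 0.468
```

Emit:
drive_tool(motion=[{"slide": [1.5,-3,0],"delta_rot": [0,0,-0.05],"grip": 1},{"slide": [3,-6,0],"delta_rot": [0,0,-0.1],"grip": 1},{"slide": [4.5,-9,0],"delta_rot": [0,0,-0.15],"grip": 1},{"slide": [6,-12,0],"delta_rot": [0,0,-0.2],"grip": 1},{"slide": [7.5,-15,0],"delta_rot": [0,0,-0.25],"grip": 1},{"slide": [9,-18,0],"delta_rot": [0,0,-0.3],"grip": 1},{"slide": [10.5,-21,0],"delta_rot": [0,0,-0.35],"grip": 1},{"slide": [12,-23,0],"delta_rot": [0,0,-0.4],"grip": 1}])

```text
time: 1.98
tool_pos: [0.4305, 0.1746, 0.2608]
orientation: [0.533, 0.846, 0.0, 0.0]
ft_force: [-0.5, 0.2, -0.0]
width: 0.006
```

Emit:
drive_tool(motion=[{"slide": [1.6,-3,0],"delta_rot": [0,0,-0.03],"grip": 1},{"slide": [3.2,-6,0],"delta_rot": [0,0,-0.06],"grip": 1},{"slide": [4.8,-9,0],"delta_rot": [0,0,-0.1],"grip": 1},{"slide": [6.4,-12,0],"delta_rot": [0,0,-0.13],"grip": 1},{"slide": [8,-15,0],"delta_rot": [0,0,-0.16],"grip": 1},{"slide": [9.6,-18,0],"delta_rot": [0,0,-0.19],"grip": 1},{"slide": [11.2,-21,0],"delta_rot": [0,0,-0.22],"grip": 1},{"slide": [12.8,-24,0],"delta_rot": [0,0,-0.255],"grip": 1}])

```text
time: 2.65
tool_pos: [0.5585, -0.0649, 0.2606]
orientation: [0.636, 0.772, 0.0, 0.0]
ft_force: [-0.1, -0.1, 0.6]
width: 0.004
```

Emit:
drive_tool(motion=[{"slide": [1.6,-2.5,0],"delta_rot": [0,0,0],"grip": 1},{"slide": [3.2,-5,0],"delta_rot": [0,0,0],"grip": 1},{"slide": [3.2,-5,-3],"delta_rot": [0,0,0],"grip": 1},{"slide": [3.2,-5,-6],"delta_rot": [0,0,0],"grip": 1},{"slide": [3.2,-5,-8],"delta_rot": [0,0,0],"grip": 1},{"slide": [3.2,-5,-9],"delta_rot": [0,0,0],"grip": 1},{"slide": [3.2,-5,-9.5],"delta_rot": [0,0,0],"grip": 1},{"slide": [3.2,-5,-9.5],"delta_rot": [0,0,0],"grip": 1}])

```text
time: 3.32
tool_pos: [0.5897, -0.113, 0.165]
orientation: [0.635, 0.773, -0.0, -0.0]
ft_force: [0.4, 0.6, -0.3]
width: 0.008
```

Run:
```python
from h import *
from scipy.spatial.transform import Rotation as Ro
for n,b in(("side",(160,280,260,400)),("top",(150,290,210,390))):
    im=get_image(n); cv2.imwrite(f"pics/{n}2.png",cv2.resize(im["frame"][b[0]:b[1],b[2]:b[3],::-1],None,fx=4,fy=4,interpolation=cv2.INTER_CUBIC))
q=sensors.sense(); print(q["tool_pos"],q["ft_force"],Ro.from_quat(q["orientation"]).as_matrix()[:,1])
```

```text
[ 0.5908762  -0.1133563   0.16710822] [0.0480786  1.25751932 0.4616033 ] [0.98099484 0.19402158 0.00217837]
```

View pics/side2.png

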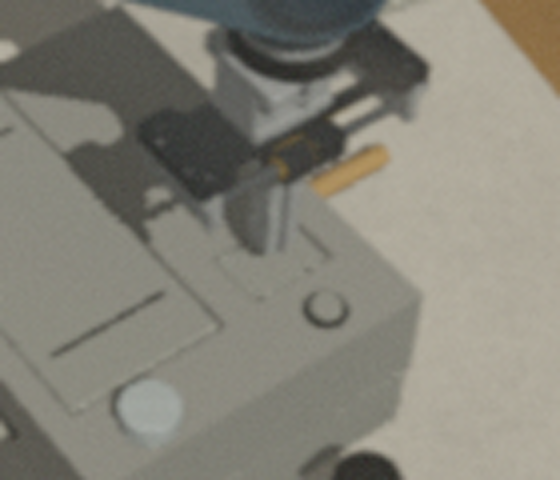

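The closed fingertips are directly over the pad outline, at about (265, 250) in the crop, clear of the cover and the feed button. I'll feel downward slowly.

Emit:
drive_tool(motion=[{"slide": [0,0,-0.3],"delta_rot": [0,0,0],"grip": 1},{"slide": [0,0,-0.6],"delta_rot": [0,0,0],"grip": 1},{"slide": [0,0,-0.9],"delta_rot": [0,0,0],"grip": 1},{"slide": [0,0,-1.2],"delta_rot": [0,0,0],"grip": 1},{"slide": [0,0,-1.4],"delta_rot": [0,0,0],"grip": 1},{"slide": [0,0,-1.5],"delta_rot": [0,0,0],"grip": 1},{"slide": [0,0,-1.6],"delta_rot": [0,0,0],"grip": 1},{"slide": [0,0,-1.7],"delta_rot": [0,0,0],"grip": 1}])

```text
time: 4.08
tool_pos: [0.59, -0.1132, 0.1484]
orientation: [0.635, 0.773, -0.0, 0.0]
ft_force: [0.4, 0.0, 0.2]
width: 0.005
```

Below panel level (0.1484) with no force, so the fingers are in the recess. I'll continue.

Emit:
drive_tool(motion=[{"slide": [0,0,-0.05],"delta_rot": [0,0,0],"grip": 1},{"slide": [0,0,-0.1],"delta_rot": [0,0,0],"grip": 1},{"slide": [0,0,-0.15],"delta_rot": [0,0,0],"grip": 1},{"slide": [0,0,-0.2],"delta_rot": [0,0,0],"grip": 1},{"slide": [0,0,-0.25],"delta_rot": [0,0,0],"grip": 1},{"slide": [0,0,-0.3],"delta_rot": [0,0,0],"grip": 1}])

```text
time: 4.58
tool_pos: [0.59, -0.1132, 0.1466]
orientation: [0.635, 0.773, -0.0, 0.0]
ft_force: [-3.1, 0.6, 6.4]
width: 0.004
```

Emit:
drive_tool(motion=[{"slide": [0,0,-0.05],"delta_rot": [0,0,0],"grip": 1},{"slide": [0,0,-0.1],"delta_rot": [0,0,0],"grip": 1},{"slide": [0,0,-0.15],"delta_rot": [0,0,0],"grip": 1},{"slide": [0,0,-0.2],"delta_rot": [0,0,0],"grip": 1},{"slide": [0,0,-0.25],"delta_rot": [0,0,0],"grip": 1},{"slide": [0,0,-0.3],"delta_rot": [0,0,0],"grip": 1}])

```text
time: 5.08
tool_pos: [0.59, -0.1132, 0.1436]
orientation: [0.635, 0.773, -0.0, 0.0]
ft_force: [-2.5, 0.7, 6.3]
width: 0.008
```

Emit:
drive_tool(motion=[{"slide": [0,0,-0.05],"delta_rot": [0,0,0],"grip": 1},{"slide": [0,0,-0.1],"delta_rot": [0,0,0],"grip": 1},{"slide": [0,0,-0.15],"delta_rot": [0,0,0],"grip": 1},{"slide": [0,0,-0.15],"delta_rot": [0,0,0],"grip": 1}])

```text
time: 5.42
tool_pos: [0.59, -0.1132, 0.1422]
orientation: [0.635, 0.773, -0.0, 0.0]
ft_force: [-4.3, 1.1, 6.8]
width: 0.003
```

Emit:
drive_tool(motion=[{"slide": [0,0,-0.05],"delta_rot": [0,0,0],"grip": 1},{"slide": [0,0,-0.05],"delta_rot": [0,0,0],"grip": 1}])

```text
time: 5.58
tool_pos: [0.5901, -0.1132, 0.1422]
orientation: [0.635, 0.773, -0.0, 0.0]
ft_force: [-5.1, 1.8, 8.4]
width: 0.007
```

Emit:
drive_tool(motion=[{"slide": [0,0,-0.05],"delta_rot": [0,0,0],"grip": 1},{"slide": [0,0,-0.05],"delta_rot": [0,0,0],"grip": 1}])

```text
time: 5.75
tool_pos: [0.5901, -0.1132, 0.1422]
orientation: [0.635, 0.773, -0.0, 0.0]
ft_force: [-6.0, 1.9, 10.8]
width: 0.005
```

Emit:
drive_tool(motion=[{"slide": [0,0,-0.05],"delta_rot": [0,0,0],"grip": 1},{"slide": [0,0,-0.1],"delta_rot": [0,0,0],"grip": 1},{"slide": [0,0,-0.1],"delta_rot": [0,0,0],"grip": 1}])

```text
time: 6.0
tool_pos: [0.5901, -0.1132, 0.1421]
orientation: [0.635, 0.773, -0.0, -0.0]
ft_force: [-8.1, 3.0, 15.7]
width: 0.009
```

Run:
```python
from h import *
im=get_image("side"); b=(150,300,200,400); cv2.imwrite("pics/side3.png",cv2.resize(im["frame"][b[0]:b[1],b[2]:b[3],::-1],None,fx=4,fy=4,interpolation=cv2.INTER_CUBIC))
im=get_image("top")
for d in pinpoint("top","cover_edge")[:2]:
    u,v=d["position"][0]*560,d["position"][1]*420; print(d["conf"],u,v,world(im,u,v))
q=sensors.sense(); print(q["tool_pos"],q["ft_force"])
```

```text
[ 0.59012086 -0.11322385  0.14211853] [-8.58178615  2.75491701 15.27814137]
```

View pics/side3.png

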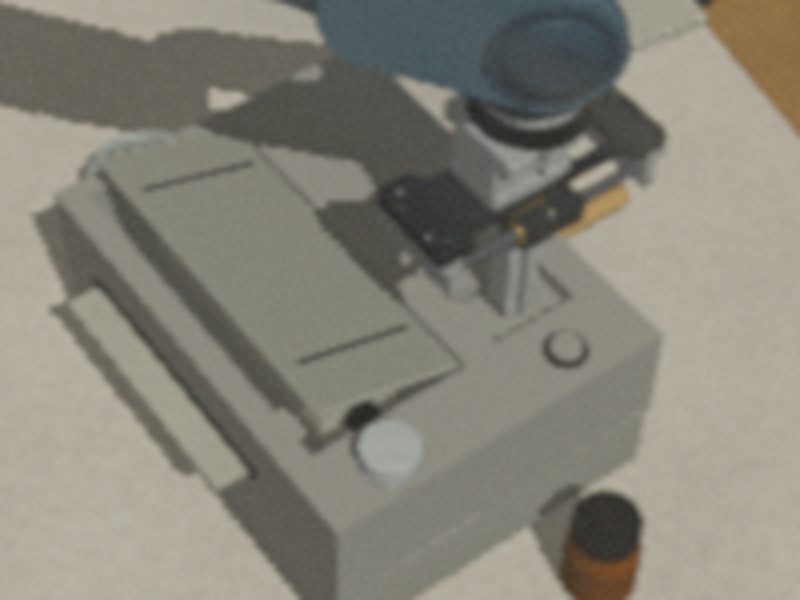

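The pad has bottomed (0.142 m, force climbing without motion) and the cover is ajar. I'll retract straight up.

Emit:
drive_tool(motion=[{"slide": [0,0,0.15],"delta_rot": [0,0,0],"grip": 1},{"slide": [0,0,0.4],"delta_rot": [0,0,0],"grip": 1},{"slide": [0,0,1],"delta_rot": [0,0,0],"grip": 1},{"slide": [0,0,2],"delta_rot": [0,0,0],"grip": 1},{"slide": [0,0,4],"delta_rot": [0,0,0],"grip": 1},{"slide": [0,0,7],"delta_rot": [0,0,0],"grip": 1},{"slide": [0,0,10],"delta_rot": [0,0,0],"grip": 1},{"slide": [0,0,13],"delta_rot": [0,0,0],"grip": 1}])

```text
time: 6.82
tool_pos: [0.5898, -0.1131, 0.2708]
orientation: [0.635, 0.773, 0.0, 0.0]
ft_force: [1.4, -0.1, -0.4]
width: 0.004
```

Emit:
drive_tool(motion=[{"slide": [-1.6,3,0],"delta_rot": [0,0,0.03],"grip": 1},{"slide": [-3.2,6,0],"delta_rot": [0,0,0.06],"grip": 1},{"slide": [-4.8,9,0],"delta_rot": [0,0,0.1],"grip": 1},{"slide": [-6.4,12,0],"delta_rot": [0,0,0.13],"grip": 1},{"slide": [-8,15,0],"delta_rot": [0,0,0.16],"grip": 1},{"slide": [-9.6,18,0],"delta_rot": [0,0,0.19],"grip": 1},{"slide": [-11.2,21,0],"delta_rot": [0,0,0.22],"grip": 1},{"slide": [-12.8,24,0],"delta_rot": [0,0,0.25],"grip": 1}])

```text
time: 7.48
tool_pos: [0.4611, 0.1281, 0.2697]
orientation: [0.533, 0.846, 0.0, 0.0]
ft_force: [1.1, 0.2, 0.3]
width: 0.005
```

Emit:
drive_tool(motion=[{"slide": [-1.6,3,0],"delta_rot": [0,0,0.03],"grip": 1},{"slide": [-3.2,6,0],"delta_rot": [0,0,0.06],"grip": 1},{"slide": [-4.8,9,0],"delta_rot": [0,0,0.1],"grip": 1},{"slide": [-6.4,12,0],"delta_rot": [0,0,0.13],"grip": 1},{"slide": [-8,15,0],"delta_rot": [0,0,0.16],"grip": 1},{"slide": [-9.6,18,0],"delta_rot": [0,0,0.19],"grip": 1},{"slide": [-11.2,21,0],"delta_rot": [0,0,0.22],"grip": 1},{"slide": [-12.8,24,0],"delta_rot": [0,0,0.25],"grip": 1}])

```text
time: 8.15
tool_pos: [0.333, 0.3683, 0.2698]
orientation: [0.423, 0.906, 0.001, 0.0]
ft_force: [1.2, 0.7, 0.2]
width: 0.004
```

Run:
```python
from h import *
for n,b in(("side",(150,300,200,400)),("top",(140,290,200,400))):
    im=get_image(n); cv2.imwrite(f"pics/{n}4.png",cv2.resize(im["frame"][b[0]:b[1],b[2]:b[3],::-1],None,fx=4,fy=4,interpolation=cv2.INTER_CUBIC))
    for k in("cover_edge","dish_mid","tape_mid","polish_mid","brush_mid"):
      for d in pinpoint(n,k)[:1]:
        u,v=d["position"][0]*560,d["position"][1]*420; o=np.load(n+".npz"); print(n,k,round(d["conf"],2),round(u,1),round(v,1),world(im,u,v).round(3),"before same px",world(o,u,v).round(3))
    if n=="top":
        o=np.load("top.npz"); 
        cx,cy=.59045,-.1148; yx,yy=np.cos(.195),np.sin(.195)
        for lab,dx,dy in(("pad",0,0),("edge",-.174,.108),("edgeR",-.17,.0),("panel",0,.1)):
            p=[cx+dx*yx-dy*yy,cy+dx*yy+dy*yx,.15]; u,v=proj(im,p); print(lab,world(im,round(u),round(v)).round(4),world(o,round(u),round(v)).round(4))
q=sensors.sense(); print(q["time"],q["tool_pos"],q["ft_force"])
```

```text
side cover_edge 0.89 250.6 220.1 [ 0.401 -0.045  0.185] before same px [ 0.41  -0.016  0.15 ]
side dish_mid 0.51 295.9 266.5 [ 0.452 -0.213  0.17 ] before same px [ 0.454 -0.209  0.164]
side tape_mid 0.61 237.3 195.4 [0.401 0.056 0.179] before same px [0.409 0.083 0.149]
side polish_mid 0.78 347.0 285.7 [ 0.576 -0.259  0.07 ] before same px [ 0.576 -0.26   0.072]
side brush_mid 0.58 326.7 214.0 [ 0.606 -0.078  0.147] before same px [ 0.605 -0.08   0.149]
top cover_edge 0.81 295.2 259.6 [ 0.386 -0.042  0.152] before same px [ 0.386 -0.042  0.151]
top dish_mid 0.69 351.6 232.6 [ 0.464 -0.206  0.169] before same px [ 0.464 -0.206  0.169]
top tape_mid 0.67 226.2 243.3 [0.434 0.181 0.003] before same px [ 0.434  0.181 -0.003]
top polish_mid 0.52 360.7 191.2 [ 0.595 -0.25   0.073] before same px [ 0.595 -0.25   0.073]
top brush_mid 0.58 436.1 235.6 [ 0.455 -0.504  0.002] before same px [ 0.455 -0.502  0.008]
pad [ 0.5925 -0.1148  0.1407] [ 0.5917 -0.1142  0.1485]
edge [ 0.4006 -0.0408  0.1799] [ 0.3996 -0.0413  0.1521]
edgeR [ 0.4231 -0.1441  0.1867] [ 0.4225 -0.1477  0.1492]
panel [ 0.5711 -0.0159  0.1528] [ 0.5708 -0.0159  0.1555]
8.75 [0.33441946 0.36628469 0.26898452] [-1.26853302 -0.23702314  0.60686705]
```

View pics/side4.png

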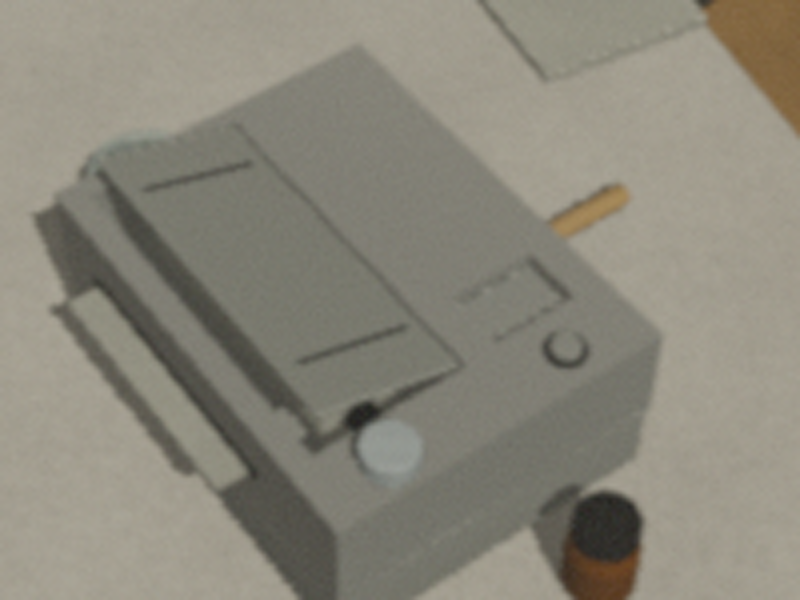

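View pics/top4.png

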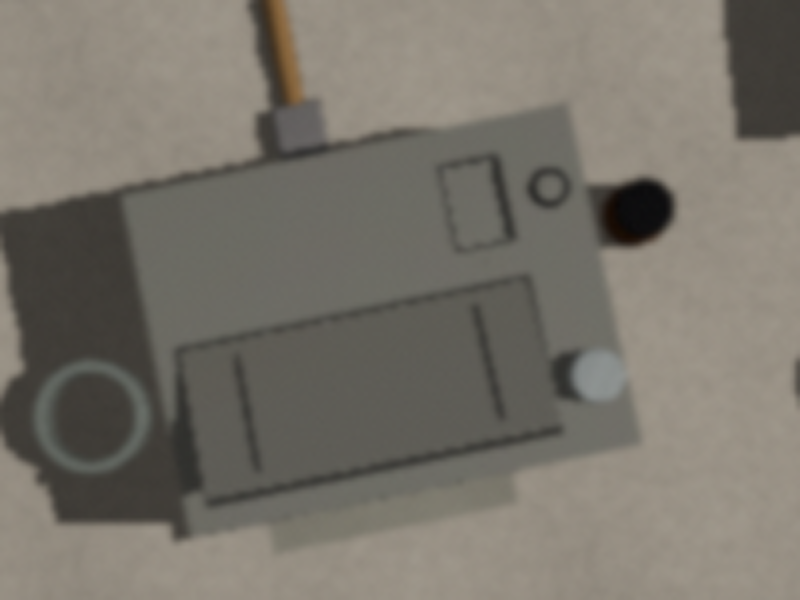

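```bash
python3 -c "
from rig import ticket
print(ticket.finish_job())"
```

```text
the job is handed in; nothing more can be done
None
```

The release pad is pressed fully down, the label cover has come up ajar by itself, and the job is handed in at about 8.8 s of the 48 s allowed.

- **Finding the pad:** both cameras showed the pad outline at the rightmost place (y = -108 mm). I confirmed it by touch: the closed fingertips went below panel level with no force, and the pad then gave at about 6 N. I did not feel along the rest of the panel.
- **Pressing:** I pushed until it stopped at 0.142 m, 8 mm below the panel. The downward force rose to about 16 N there with no further motion, and the sideways force reached about 8 N. I then lifted straight up and moved the arm clear.
- **Last checks:**
  - In the side camera the cover's front edge was at 0.185 m, the height expected when fully released.
  - The top camera's depth fell about 8 mm at the pad.
  - The tape, tin, polish jar and brush look where they were. I did not measure the mug, bottle or green block again, but the arm's path stayed well away from them.
  - The wrist force was back to about zero.
- **Disagreements:** after pressing, the top camera's network put the cover edge at a spot reading 0.152 m. That spot lies in front of the edge, and depth samples on the flap in the same picture read 0.180 to 0.187 m. The networks' brush points, and the side camera's tape point, did not land on those things, so I judged those two from the pictures.

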